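# Serve a pair of stone balls from the gravity feeder

### The job

A customer wants a pair of the larger polished stone balls: on the feeder that holds them, press the near end of the rocking lever all the way down with the fingertips, so that its far end lifts the gate, and keep it down until both balls have rolled into the tray. Then let the lever spring back up and move clear, with exactly two balls served. Do not touch the balls or pick anything up, and leave the other feeder and everything else on the counter as it is.

Things in the scene. Friction and masses are not known exactly. Their poses are not given: they have to be found in the camera images.
- feeder_large: Fixed wooden gravity feeder with three larger polished stone balls (40 mm across) queued in its sloping open lane. Origin on the counter under the lane; base from x -120 to 158 mm, 100 mm wide (y). +x runs down the lane, roughly away from the robot, to its mouth at x = 56 mm. Then comes its tray: x 62 to 152, y -44 to 44 mm inside, floor 14 mm up, walls 40 to 46 mm high. Either feeder may stand left or right.
- lever_large (a joint): Lever over the larger balls: 0 at rest, 0.49 rad fully pressed, at a hard stop. Sprung: about 2 N on its plate starts it, about 4 N holds it down. Pressed, its far end lifts the gate (a fork of two prongs) and a second fork behind the second ball comes down to hold the third, so one full press held about a second lets exactly two balls out; let go early, only one may pass.
- lever_large_plate (a point): Centre of the top of the lever's press plate (50 x 62 mm in x, y, rubber), at its near end, highest part of the feeder: at rest at x -63, y 0, z 149 mm in the feeder's frame. Fully pressed it is 45 mm lower and 19 mm further towards the feeder's -x. It slopes 0.24 rad down to +x at rest, 0.24 rad down to -x when pressed.
- lever_large_pivot (a point): The lever's pivot: x 18, y 0, z 88 mm in its feeder's frame; the hinge runs along the feeder's y.
- ball_large1: The first (against the gate) of the larger balls, 40 mm across, 90 g or so, solid stone. Origin at its centre.
- ball_large2: The second of the larger balls, 40 mm across, 90 g or so, solid stone. Origin at its centre.
- ball_large3: The third (last) of the larger balls, 40 mm across, 90 g or so, solid stone. Origin at its centre.
- feeder_small: Fixed wooden gravity feeder with three smaller polished stone balls (30 mm across) queued in its sloping open lane. Origin on the counter under the lane; base from x -120 to 158 mm, 100 mm wide (y). +x runs down the lane, roughly away from the robot, to its mouth at x = 56 mm. Then comes its tray: x 62 to 152, y -44 to 44 mm inside, floor 14 mm up, walls 40 to 46 mm high. Either feeder may stand left or right.
- lever_small (a joint): Lever over the smaller balls: 0 at rest, 0.49 rad fully pressed, at a hard stop. Sprung: about 2 N on its plate starts it, about 4 N holds it down. Pressed, its far end lifts the gate (a fork of two prongs) and a second fork behind the second ball comes down to hold the third, so one full press held about a second lets exactly two balls out; let go early, only one may pass.
- lever_small_plate (a point): Centre of the top of the lever's press plate (50 x 52 mm in x, y, rubber), at its near end, highest part of the feeder: at rest at x -53, y 0, z 142 mm in the feeder's frame. Fully pressed it is 45 mm lower and 21 mm further towards the feeder's -x. It slopes 0.24 rad down to +x at rest, 0.24 rad down to -x when pressed.
- lever_small_pivot (a point): The lever's pivot: x 26, y 0, z 77 mm in its feeder's frame; the hinge runs along the feeder's y.
- ball_small1: The first (against the gate) of the smaller balls, 30 mm across, 38 g or so, solid stone. Origin at its centre.
- ball_small2: The second of the smaller balls, 30 mm across, 38 g or so, solid stone. Origin at its centre.
- ball_small3: The third (last) of the smaller balls, 30 mm across, 38 g or so, solid stone. Origin at its centre.
- ringbox: Bystander: closed card ring box, 50 x 50 x 38 mm, loose on the counter. Origin: centre of its underside.
- egg: Bystander: polished stone egg standing on its blunt end, 43 mm across, 56 mm tall, loose on the counter. Origin: centre of its underside.
- turtle: Bystander: carved stone turtle, 77 x 60 x 36 mm, loose on the counter. Origin: centre of its underside.
- crystal: Bystander: upright clear crystal point, 38 mm across, 80 mm tall, loose on the counter. Origin: centre of its underside.
- loupe: Bystander: folding magnifier, 72 x 32 x 22 mm, loose on the counter. Origin: centre of its underside.
- coindish: Bystander: small clay coin dish, 90 mm across, 35 mm high, loose on the counter. Origin: centre of its underside.
- bangle: Bystander: plain steel bangle lying flat, 68 mm across, 12 mm high, loose on the counter. Origin: centre of its underside.
- tin: Bystander: small tin of polishing wax, 50 mm across, 26 mm high, loose on the counter. Origin: centre of its underside.
Things that resemble listed ones, but are neither listed nor needed, are in the scene too. Leave any blue or green look-alike of the ball_large3 alone.

How it is judged:
By the outcome, as a careful person would: the job done as asked, in the order asked, and still so for the second after the job is handed in, with the robot touching nothing.
It also fails if it takes over 32 s, if anything falls off the work surface, if the arm or the gripper's body presses on something with over 40 N, if the wrist force passes 120 N, or if a joint passes its speed limit or range.

### The arm

A 7-joint arm with a two-finger parallel gripper is mounted at the origin on the work surface. World frame = base frame: x ahead of the robot, y to its left, z up, the work surface at z = 0. Lengths are in m, angles in rad, forces in N, time in s.
With the tool pointing down it reaches from about 0.425 to 0.8 m from the base axis. Payload 8.3 kg.
Tool frame: the origin (TCP) lies at the very end of the fingers, on their centre line; the grasp point (between the pads) lies 19 mm behind it; z points along the fingers, y is the line along which they close (so a half turn about z gives the same grasp; the last joint's range is limited). The gripper opens to 85 mm and grips with 20 to 120 N. Pads are 22 mm wide; open, the fingers measure 114 mm over their backs; the gripper's body (76 mm by 85 mm) begins 54 mm behind the grasp point. The pads swing forward as they close: fully open they stand 13 mm farther back than shut.
Start: joints at [1.143, 0.383, 0.016, 1.37, -0.006, 1.388, -0.046], TCP at [0.223, -0.584, 0.231] pointing down, gripper open.
Joint ranges: [-2.95, 2.95], [-0.25, 2.06], [-1.52, 1.56], [0.18, 2.33], [-1.44, 4.58], [0.02, 2.06], [-3.01, 3.01]. Speed limits (rad/s): [2.39, 2.39, 3.01, 3.01, 3.14, 3.14, 3.14].

### API

Orientations are given as [roll, pitch, yaw] about the fixed x, y, z axes, in that order (R = Rz(yaw) Ry(pitch) Rx(roll)).
In Python, from cell import get_obs, snapshot, camera_model, job_done gives the robot as it stands.
- The arm moves only by the shell command python3 -m crank 'ROWS'. ROWS is text: rows parted by semicolons, each of 7 numbers parted by spaces: the shift along the tool's x, y, z in mm, then the turn, a rotation vector about the tool's x, y, z in rad, then the closure, from 0 (fully open) to 1 (shut). In form: x y z wx wy wz fingers; .... A call has 1 to 12 rows; each row shifts and turns the commanded pose from where the row before left it, along the tool's axes as they then stand; what a row does not reach is not made up. A row lasts 1/10 s, in which the tool goes at most 50 mm and 8.59 degrees, less where a joint would pass 70% of its speed; a pose out of reach is approached as far as the arm can. A call with a gripper value outside its range is refused whole. The fingers move at their own pace and stop on an object; the grip force is fixed at half the most. Time passes only in rows, so rows that do not move let the fingers close. It gives the time, the measured TCP pose, the force, the opening and the grip force at its end, in the units of the state.
- get_obs(): the state, without advancing time (a new reading comes with each control period).
- snapshot(name): name is "side" or "top"; returns the picture (384x512x3 uint8, blue, green, red); there is no depth.
- camera_model(name): a dict with "fx", "fy", "cx", "cy" (pixels), "R" (3x3) and "t" (3): a world point X has camera coordinates R X + t. Camera axes: x right, y down, z forward; pixel columns grow to the right and rows downward; lengths in m; the calibration is good to about 2 mm. A picture is of the moment at which its call begins. camera_model takes no time and is no camera call.
- job_done(): hands the job in; it is judged then, once.
The state is a dict: "time": time; "q": joint angles; "qd": joint speeds; "joint_efforts": joint torques, N m; "tool_pos": TCP position; "orientation": TCP orientation; "contact_force": force on the tool from outside, world axes, zero at the start; "moment": the same for the moment, N m; "width": finger opening in m; "grip_force": force on a finger pad.
Only numpy, scipy, OpenCV 4.12 (cv2) and the standard library are available. Lean on these libraries where they do the work, as an engineer would, in place of code of your own. Each camera call takes 0.05 s, during which the arm holds its last target. There are 200 camera calls.

## Working session

There is one attempt and no reset: what is moved stays moved. The work goes in short steps, Python scripts to look and compute and a shell command to move; the robot and the scene stay as the last step left them, time stands still between calls to the robot, and variables do not carry over. Pictures are saved under pics/ and viewed, at most 10 in all, crops included, and the job is handed in when it is done.

```bash
mkdir -p pics; python3 - <<'E'
from cell import *
import cv2
for n in("side","top"):
    cv2.imwrite(f"pics/{n}0.png",snapshot(n)); m=camera_model(n); print(n,m)
o=get_obs();print(o)
E
```

```text
side {'fx': 424.26395796156635, 'fy': 424.26395796156635, 'cx': 255.92555564451845, 'cy': 191.886940169377, 'R': array([[ 0.90186151, -0.43191265, -0.00986278],
       [-0.30881879, -0.62853279, -0.71384696],
       [ 0.30212045,  0.64683691, -0.70023228]]), 't': array([-0.49161735,  0.26785596,  1.02202134])}
top {'fx': 416.1971045864067, 'fy': 416.1971045864067, 'cx': 265.32242919877876, 'cy': 190.93685646931957, 'R': array([[ 0.02670481, -0.99950877,  0.01640346],
       [-0.9883262 , -0.0288611 , -0.14959399],
       [ 0.14999393, -0.01221709, -0.98861143]]), 't': array([-0.02429715,  0.58804786,  1.12701802])}
{'time': 0.1, 'q': array([ 1.14308573,  0.38415191,  0.01637786,  1.37101964, -0.00630026,
        1.38819846, -0.04649845]), 'qd': array([-7.47364431e-04, -3.14753273e-04, -2.22608379e-04, -2.52400962e-03,
        8.28342152e-05,  1.05411814e-03,  5.93852909e-04]), 'joint_efforts': array([ 3.19664767e-03, -6.29132295e+01,  8.47507585e-01, -3.72756922e+01,
        1.67724746e-02,  1.04641897e-02,  8.02467298e-06]), 'tool_pos': array([ 0.22286008, -0.58344489,  0.23039356]), 'orientation': array([-3.13986468e+00,  2.45565472e-05,  3.64873094e-01]), 'contact_force': array([-0.37050609,  0.28142907,  0.04490665]), 'moment': array([-0.00860158, -0.02054097, -0.00215842]), 'grip_force': 0.0, 'width': 0.08530403872196482}
```

View pics/top0.png

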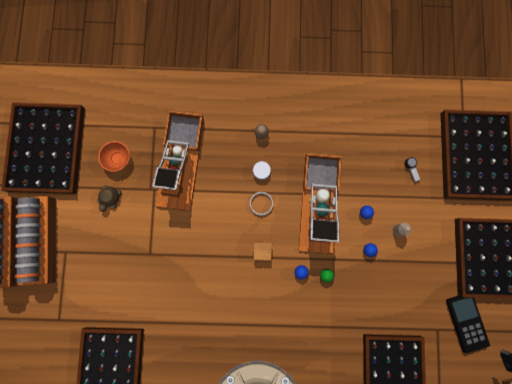

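View pics/side0.png

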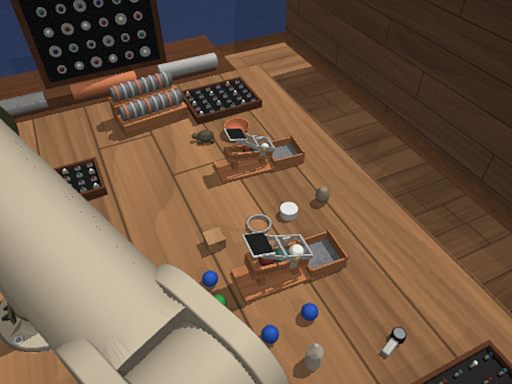

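```bash
python3 - <<'E'
import cv2,numpy as np
t=cv2.imread("pics/top0.png")
a=t[105:215,145:215];b=t[148:258,287:357]
im=np.hstack([cv2.resize(x,None,fx=5.4,fy=5.4,interpolation=cv2.INTER_CUBIC) for x in(a,b)])
cv2.imwrite("pics/crop1.png",im);print(im.shape)
E
```

```text
(594, 756, 3)
```

View pics/crop1.png

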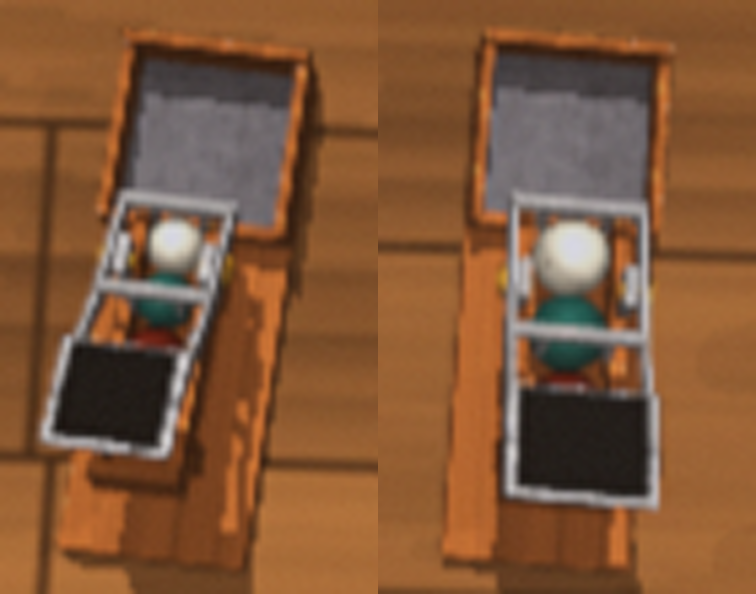

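The two candidates are the left feeder at (178,160) and the right feeder at (322,205). The right one's white ball is about 13.5 px across, against 9.6 px on the left (a ratio of about 4/3), and its plate is wider. So the right feeder is feeder_large, and the crop confirms it.

```bash
cat > h.py <<'E'
from cell import *
import numpy as np
def ray(n,u,v,z):
    m=camera_model(n);R=np.array(m["R"]);t=np.array(m["t"])
    d=R.T@np.array([(u-m["cx"])/m["fx"],(v-m["cy"])/m["fy"],1]);c=-R.T@t
    return c+d*(z-c[2])/d[2]
def proj(n,X):
    m=camera_model(n);p=np.array(m["R"])@X+np.array(m["t"])
    return m["cx"]+m["fx"]*p[0]/p[2],m["cy"]+m["fy"]*p[1]/p[2]
E
python3 - <<'E'
from h import *
f=lambda x,y,z:ray("top",287+(x-378)/5.4,148+y/5.4,z)
p=f(583,446,.149)
a=f(487,33,.046);b=f(672,47,.046);m=(a+b)/2
d=m-p;print(p,a,b,np.linalg.norm((a-b)[:2]),d,np.linalg.norm(d[:2]),np.arctan2(d[1],d[0]))
e=a-b;print("yaw from edge",np.arctan2(-e[0],e[1]))
print("side plate", proj("side",p))
s=ray("side",259,245,.149);print("from side",s)
E
```

```text
[ 0.47559999 -0.16012568  0.149     ] [ 0.69800075 -0.12443315  0.046     ] [ 0.69341981 -0.2224673   0.046     ] 0.09814112804798346 [ 0.22011029 -0.01332455 -0.103     ] 0.2205132309286824 -0.060461989751144536
yaw from edge -0.04669402580408055
side plate (np.float64(258.1397739397367), np.float64(242.94336790755145))
from side [ 0.47477781 -0.1662679   0.149     ]
```

```bash
python3 -m crank '0 0 0 0 0 0.1 1;0 0 0 0 0 0.1 1;0 0 0 0 0 0.1 1;0 0 0 0 0 0.1 1;12 -22 0 0 0 0 1;24 -43 0 0 0 0 1;24 -43 0 0 0 0 1;24 -43 0 0 0 0 1;24 -43 0 0 0 0 1;24 -43 0 0 0 0 1;24 -43 0 0 0 0 1;24 -43 0 0 0 0 1'
```

```text
time: 1.3
tool_pos: [0.4147, -0.2654, 0.2312]
orientation: [-3.142, 0.0, -0.035]
contact_force: [1.5, -0.6, 0.1]
width: -0.0003
grip_force: 0.0
```

```bash
python3 -m crank '18 -35 10 0 0 0 1;18 -35 10 0 0 0 1;12 -24 10 0 0 0 1;6 -10 15 0 0 0 1;0 0 15 0 0 0 1;0 0 0 0 0 0 1'; python3 - <<'E'
from h import *
import cv2
s=snapshot("side");t=snapshot("top")
p=get_obs()["tool_pos"];print(p,proj("side",p),proj("top",p))
a=cv2.resize(s[200:310,215:360],None,fx=4,fy=4,interpolation=2);b=cv2.resize(t[148:258,287:357],None,fx=4,fy=4,interpolation=2)
cv2.imwrite("pics/n1.png",np.hstack([a,b])[:, :800])
E
```

```text
time: 1.9
tool_pos: [0.4705, -0.1644, 0.169]
orientation: [-3.14, 0.004, -0.034]
contact_force: [0.2, 0.2, 0.1]
width: -0.0002
grip_force: 0.0
[ 0.47151732 -0.16557332  0.17128972] (np.float64(257.48686237145995), np.float64(238.97159540429206)) (np.float64(328.57288651628653), np.float64(231.80812418768744))
```

View pics/n1.png

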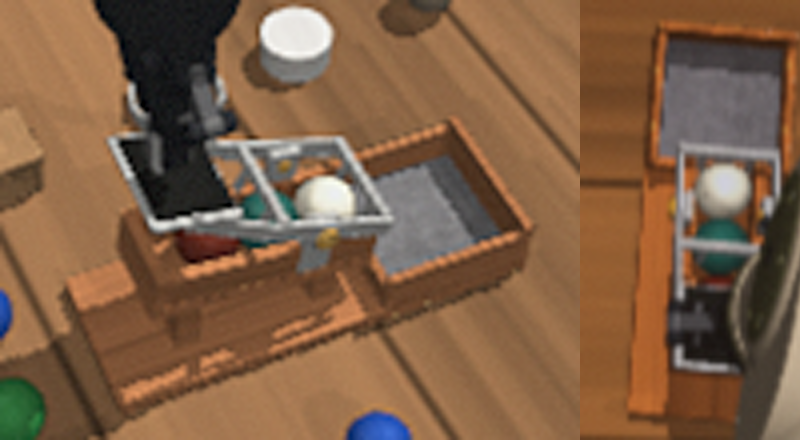

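```bash
python3 -m crank '0 0 10 0 0 0 1;0 0 10 0 0 0 1;-4 0 5 0 0 0 1;-3 0 5 0 0 0 1;-3 0 6 0 0 0 1;-3 0 6 0 0 0 1;-2 0 6 0 0 0 1;-2 0 6 0 0 0 1;-1 0 6 0 0 0 1;-1 0 6 0 0 0 1;0 0 0 0 0 0 1'; python3 - <<'E'
from h import *
o=get_obs();print(o["tool_pos"],o["contact_force"])
E
```

```text
time: 3.1
tool_pos: [0.4518, -0.1645, 0.1042]
orientation: [-3.141, 0.002, -0.035]
contact_force: [-4.5, 0.6, 4.1]
width: 0.0001
grip_force: 2.7
[ 0.45184693 -0.16453628  0.10424746] [-4.54860715  0.63538167  4.06303136]
```

```bash
python3 -m crank '0 0 2 0 0 0 1;0 0 2 0 0 0 1;0 0 0 0 0 0 1'; python3 - <<'E'
from h import *
import cv2
s=snapshot("side")
cv2.imwrite("pics/n2.png",cv2.resize(s[200:310,215:360],None,fx=5,fy=5,interpolation=2))
E
```

```text
time: 3.4
tool_pos: [0.4521, -0.1646, 0.1026]
orientation: [3.141, 0.002, -0.035]
contact_force: [-13.6, 2.3, 21.8]
width: 0.0002
grip_force: 12.3
```

View pics/n2.png

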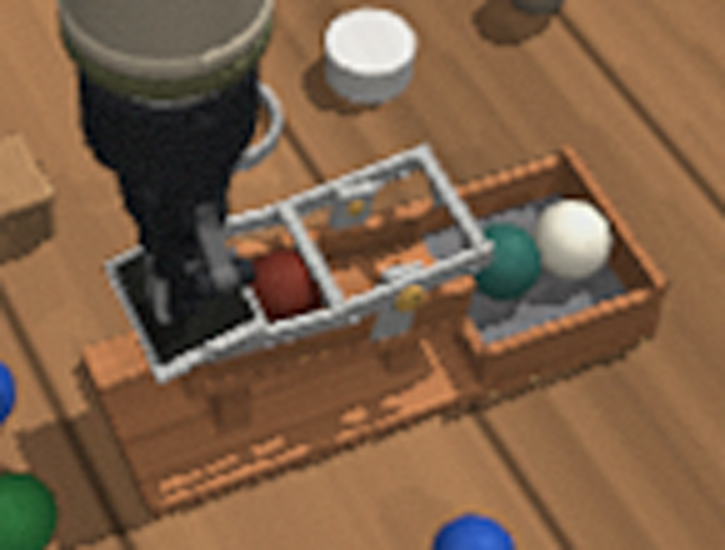

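The lever is at its stop (22 N). The white ball (574,240) and the teal ball (508,262) are at or in the tray, and the red third ball (287,285) is held behind the fork. I'll hold a little longer, then release.

```bash
python3 -m crank '0 0 0 0 0 0 1;0 0 0 0 0 0 1;0 0 0 0 0 0 1;0 0 0 0 0 0 1;0 0 0 0 0 0 1;0 0 0 0 0 0 1'; python3 - <<'E'
from h import *
import cv2
s=snapshot("side")
cv2.imwrite("pics/n3.png",cv2.resize(s[200:310,215:360],None,fx=5,fy=5,interpolation=2))
E
```

```text
time: 4.05
tool_pos: [0.4521, -0.1647, 0.1026]
orientation: [3.141, 0.001, -0.035]
contact_force: [-13.0, 3.7, 20.7]
width: 0.0001
grip_force: 12.0
```

View pics/n3.png

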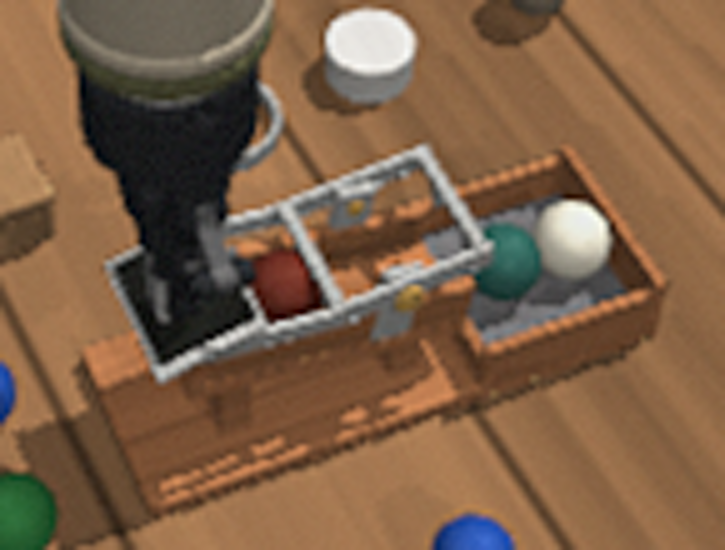

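Both balls are at rest. Before releasing, I'll check that the teal one is fully inside the tray.

```bash
python3 - <<'E'
from h import *
y=-.05;c,s=np.cos(y),np.sin(y);R=np.array([[c,-s],[s,c]])
o=np.array([.4756,-.162])-R@[-.063,0]
for n,u,v in(("teal",316.6,252.4),("white",329.8,248)):
    print(n,R.T@(ray("side",u,v,.034)[:2]-o))
E
```

```text
teal [0.09705446 0.00016322]
white [ 0.13494663 -0.00071675]
```

The teal ball spans about x 77–117 mm, so it is inside the tray, and the white ball rests against the far wall. Releasing now.

```bash
python3 -m crank '0 0 -40 0 0 0 1;0 0 -45 0 0 0 1;0 0 -45 0 0 0 1;-10 30 0 0 0 0 1;-10 45 0 0 0 0 1;-10 45 0 0 0 0 1;-10 30 0 0 0 0 1;0 0 0 0 0 0 1;0 0 0 0 0 0 1;0 0 0 0 0 0 1'; python3 - <<'E'
from h import *
import cv2
s=snapshot("side");t=snapshot("top")
a=cv2.resize(s[200:310,215:360],None,fx=3.4,fy=3.4,interpolation=2);b=cv2.resize(t[90:285,90:340],(480,374))
cv2.imwrite("pics/n4.png",np.hstack([a,b])[:, 180:980])
E
```

```text
time: 5.1
tool_pos: [0.4085, -0.312, 0.2312]
orientation: [-3.141, -0.0, -0.033]
contact_force: [0.6, -0.0, 0.7]
width: -0.0
grip_force: 0.0
```

View pics/n4.png

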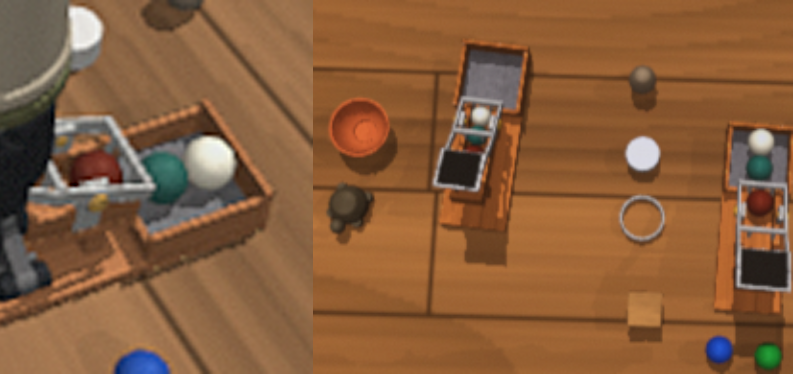

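The lever is back up. The white (760,142) and teal (760,167) balls are in the tray, the red ball (760,202) is held at the gate, and everything else is where it was. The arm is clear.

```bash
python3 -c "from cell import job_done;print(job_done())"
```

```text
the job is handed in; nothing more can be done
None
```

Exactly two of the larger balls are in the tray and the third is held at the gate; the lever has sprung back, the arm is clear, and the job is handed in.

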